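Load the bead shaker, fit its knob and hold it pressed

ROBOT

A 6-joint arm with a two-finger parallel gripper is mounted at the origin on the work surface. World frame = base frame: x ahead of the robot, y to its left, z up, the work surface at z = 0. Lengths are in m, angles in rad, forces in N, time in s.
With the tool pointing down it reaches from about 0.325 to 0.9 m from the base axis. Payload 3.5 kg.
Tool frame: the origin (TCP) lies midway between the tips of the shut fingers; the grasp point (between the pads) lies 19 mm behind it; z points along the fingers, y is the direction in which the jaws open and shut (so a half turn about z gives the same grasp; the last joint's range is limited). The gripper opens to 85 mm and grips with 20 to 120 N. Pads are 22 mm wide; open, the fingers measure 114 mm over their backs; the gripper's body (76 mm by 85 mm) begins 54 mm behind the grasp point. The pads swing forward as they close: fully open they stand 13 mm farther back than shut.
Start: joints at [-1.334, 0.276, -0.026, 1.268, 0, 1.467], TCP at [0.208, -0.589, 0.231] pointing down, gripper open.
Joint ranges: [-3.12, 3.12], [-0.85, 1.88], [-1.08, 1.24], [-1.95, 2.15], [-1.57, 1.53], [-3.14, 3.14]. Speed limits (rad/s): [2.57, 2.57, 3.14, 3.14, 3.14, 3.14].

INTERFACE

Orientations are given as a rotation vector (axis times angle).
In Python, from workcell import manip gives the robot as it stands. Calls block until the motion is done:
- manip.reach(position, orientation): joint-space move of the TCP to a pose.
- manip.line_to(position, frame=None, feed=0.15, f_stop=None): straight line of the TCP; frame=None keeps the orientation; feed is the mean speed in m/s. With f_stop (N) it stops when the force on the tool has changed by that much, and returns True; else False.
- manip.move_joints(angles): joint-space move.
- manip.set_gripper(opening, strength=None): finger opening in m; strength is the grip in N (None keeps the last); returns when the fingers have stopped.
- manip.pause(seconds).
- manip.ik(position, orientation): joint angles nearest the present ones, or None.
- manip.read_camera(name): name is "scene" or "top" or "wrist"; returns a dict with "image" (384x512x3 uint8, red, green, blue), "vertical_fov" (degrees; the focal length in pixels is half the picture's height over the tangent of half this angle, whatever the lens; pixels are square), "cx", "cy" (the principal point, pixels), "R" (3x3) and "t" (3): a world point X has camera coordinates R X + t. Camera axes: x right, y down, z forward; pixel columns grow to the right and rows downward; lengths in m; the calibration is good to about 2 mm. A picture is of the moment at which its call begins. There is no depth.
A pose or a line that the arm cannot do raises manip.PlanningError and nothing moves.
- manip.close_job(): hands the job in, once; it reports no verdict.
Readings, each from a call of its own:
- manip.read_time(): time.
- manip.read_joints(): joint angles.
- manip.read_qd(): joint speeds.
- manip.read_tau(): joint torques, N m.
- manip.read_tool_pos(): TCP position.
- manip.read_orientation(): TCP orientation.
- manip.read_ft_force(): force on the tool from outside, world axes, zero at the start.
- manip.read_torque(): the same for the moment, N m.
- manip.read_width(): finger opening in m.
Only numpy, scipy, OpenCV 4.12 (cv2) and the standard library are available. Lean on these libraries where they do the work, as an engineer would, in place of code of your own. Each camera call takes 0.05 s, during which the arm holds its last target.

TASK

Stand the two bead jars upright in the shaker's tray, one in each cell, and let them go. Then turn the loose control knob to match the D-shaped spindle, push it fully home on the spindle and keep it pressed all the way down against the spring, because the shaker runs only while its knob is held down: finish with the gripper still on the knob and pressing. Leave the ramekin and the pliers where they are.

Things in the scene. Friction and masses are not known exactly. Their poses are not given: they have to be found in the camera images.
- jar_a: Closed glass bead jar with a metal lid, standing upright: diameter 44 mm, height 85 mm (lid from 66 mm up, 43 mm across), 100 to 200 g. Origin: centre of its underside, z up. The two jars are alike and either may go in either cell.
- jar_b: The second bead jar, identical to jar_a. Origin: centre of its underside, z up.
- shaker: Bead shaker, fixed to the table: white base 120 mm (x) by 300 mm (y), 45 mm high; on its +y part a grey open tray with two cells in a row along y, on its -y part an aluminium panel whose top lies 50 mm above the table and through which the steel spindle stands up. Origin: centre of its underside on the table; z up. Its yaw varies with the start.
- cell_a (a point): Centre of the floor of the tray cell nearer to the spindle, 49 mm above the table. Axes as the shaker's. Each cell is 70 mm (shaker x) by 74 mm (shaker y) inside; outer walls 4 mm thick reach 30 mm above the cell floor, the divider 26 mm. The cell centres are 78 mm apart.
- cell_b (a point): Centre of the floor of the tray cell farther from the spindle, at the tray's end; otherwise like cell_a.
- spindle_tip (a point): Top centre of the upright D-shaped steel spindle, 72 mm above the table (22 mm above the panel) unless pressed; 108 mm from cell_a. Diameter 14 mm with one flat, 3.5 mm from the axis, on its +x side; the top 4 mm taper in steps (12, 9 mm). x points out of the flat, z up. Its angle varies up to 0.4 rad either way from the shaker's x; stiff to turn (0.25 N m).
- spindle (a joint): How far the spindle is pressed down, in m: 0 up, 0.005 fully down. A spring holds it up: 3 N start it moving, 10 N press it fully down; it rises again if let go.
- knob: Loose black plastic control knob, 45 to 80 g, standing on its skirt: round skirt 38 mm across, 20 mm high; on it a grip bar 12 mm wide (along y), from 20 to 44 mm above the underside, running along x from -18 to +24 mm, with a pointed nose ending at x = +30 mm and a short line on top. Origin: centre of the underside, on the bore's axis; z up. Its D bore: see knob_bore.
- knob_bore (a point): Mouth of the knob's D bore (same point and axes as the knob's origin). Bore 16 mm deep, 1.25 mm wider than the spindle all round; its flat is on the +x (nose) side: it fits only with knob x along spindle_tip x. Fully home, the bore's end rests on the spindle's top, the underside 16 mm below spindle_tip: 6 mm above the panel, 1 mm when pressed fully down.
- ramekin: White ceramic ramekin, a bystander: 84 mm across, 45 mm high. Origin: centre of its underside.
- pliers: Steel round-nose pliers lying on the table, a bystander: 125 mm long, 54 mm wide, 11 mm high, jaws to +x. Origin: under the pivot.

How it is judged:
By the outcome, as a careful person would: the job done as asked, in the order asked, and still so for the second after the job is handed in, while the arm keeps its last pose, push and grip.
It also fails if it takes over 72 s, if anything falls off the work surface, if the arm or the gripper's body presses on something with over 40 N, if the wrist force passes 120 N, or if a joint passes its speed limit or range.

## Working session

There is one attempt and no reset: what is moved stays moved. The work goes in short steps, each a Python script; the robot and the scene stay as the last script left them, time stands still between calls to the robot, and variables do not carry over. Pictures are saved under pics/ and viewed, and the job is handed in when it is done.

```bash
mkdir -p pics; ls; python3 - <<'E'
from workcell import manip
import cv2,pickle
for n in ["scene","top","wrist"]:
    c=manip.read_camera(n); cv2.imwrite(f"pics/{n}0.png",c["image"][:,:,::-1]); pickle.dump(c,open(f"{n}0.pkl","wb"))
    print(n,c["vertical_fov"],c["cx"],c["cy"],c["R"].round(3).tolist(),c["t"])
print(manip.read_time(),manip.read_orientation())
E
```

```text
pics
scene 53.4697851025396 256.15643997337276 189.04051450576057 [[-0.697, 0.717, 0.016], [0.515, 0.516, -0.685], [-0.499, -0.469, -0.729]] [ 0.37168367 -0.23235467  1.22799392]
top 56.211691503654265 253.23590076809631 195.99468068891528 [[-0.1, -0.995, -0.002], [-0.974, 0.098, -0.205], [0.205, -0.019, -0.979]] [0.03713562 0.57286777 0.88326995]
wrist 62.24321530958356 256.0418904226681 186.68840640679414 [[0.334, -0.943, -0.001], [-0.897, -0.318, 0.307], [-0.29, -0.101, -0.952]] [-0.62459464 -0.04105428  0.37978536]
0.15 [-3.09466694e+00 -5.30845034e-01  1.54416332e-04]
```

View pics/scene0.png

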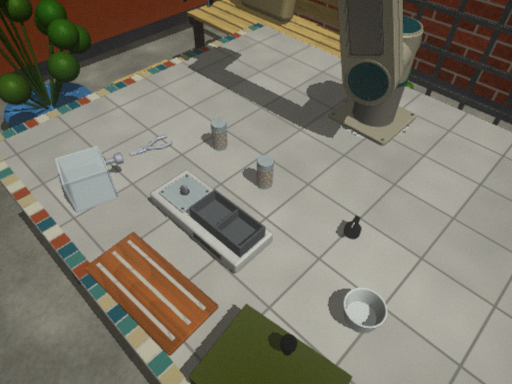

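View pics/top0.png

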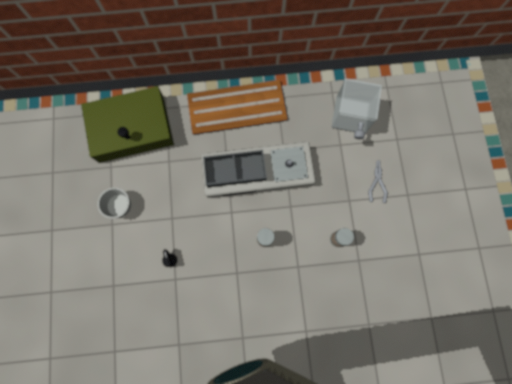

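View pics/wrist0.png

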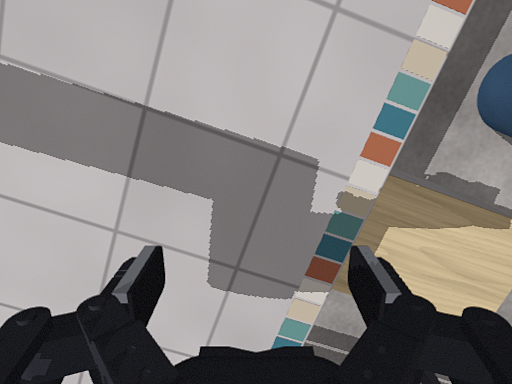

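The scene shows the shaker at top-view pixel ~(258,168), with the spindle at (290,163). The jars are at (265,238) and (345,237). The loose knob is at (168,258), the ramekin at (115,203) and the pliers at (378,183). A second knob-like thing at (123,132) sits on the green box. I'll zoom in on these.

```bash
cat > h.py <<'E'
import numpy as np, cv2, pickle
from scipy.spatial.transform import Rotation as Ro
def f(c): return 384/2/np.tan(np.radians(c["vertical_fov"]/2))
def p2w(c,u,v,z):
    R=np.array(c["R"]);t=np.array(c["t"]);d=R.T@np.array([(u-c["cx"])/f(c),(v-c["cy"])/f(c),1]);o=-R.T@t
    return o+d*(z-o[2])/d[2]
def w2p(c,X):
    q=np.array(X)@np.array(c["R"]).T+np.array(c["t"]); return np.c_[q[...,0]/q[...,2]*f(c)+c["cx"],q[...,1]/q[...,2]*f(c)+c["cy"]]
def down(yaw): # tool y axis at direction yaw+90deg ; x along yaw, z down -> y = z x x
    x=np.array([np.cos(yaw),np.sin(yaw),0]);z=np.array([0,0,-1.]);y=np.cross(z,x)
    return Ro.from_matrix(np.c_[x,y,z]).as_rotvec()
def snap(m,n,tag,crop=None,s=1):
    c=m.read_camera(n); pickle.dump(c,open(f"{tag}.pkl","wb")); im=c["image"][:,:,::-1]
    save(im,tag,crop,s); return c
def save(im,tag,crop=None,s=1):
    if crop: im=im[crop[1]:crop[3],crop[0]:crop[2]]
    cv2.imwrite(f"pics/{tag}.png",cv2.resize(np.ascontiguousarray(im),None,fx=s,fy=s,interpolation=cv2.INTER_CUBIC))
E
python3 - <<'E'
from h import *
t=pickle.load(open("top0.pkl","rb"));s=pickle.load(open("scene0.pkl","rb"))
save(t["image"][:,:,::-1],"topz",(80,120,380,280),2.6)
save(s["image"][:,:,::-1],"scenez",(140,100,380,280),3.3)
for n,u,v,z in [("jar1",265,238,.085),("jar2",345,237,.085),("knob",168,260,.02),("shaker",258,168,.045),("ramekin",115,203,.045),("spindle",290,163,.072),("boxknob",123,132,.05),("pliers",378,185,.005)]:
    print(n,p2w(t,u,v,z).round(3))
E
```

```text
jar1 [ 0.459 -0.038  0.085]
jar2 [ 0.442 -0.237  0.085]
knob [0.433 0.22  0.02 ]
shaker [ 0.653 -0.041  0.045]
ramekin [0.595 0.347 0.045]
spindle [ 0.65  -0.125  0.072]
boxknob [0.791 0.319 0.05 ]
pliers [ 0.581 -0.371  0.005]
```

View pics/topz.png

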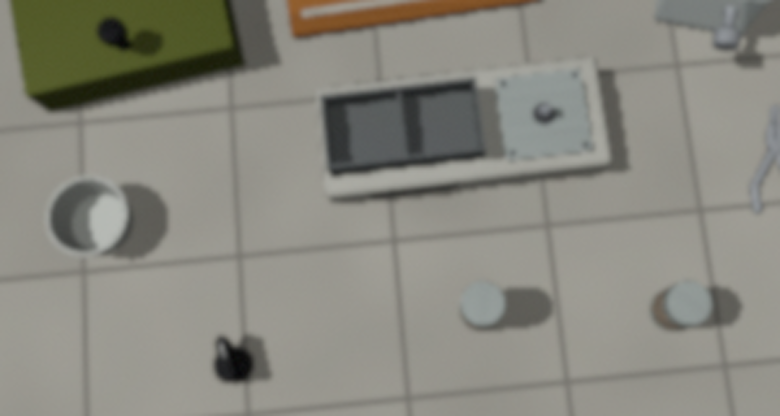

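View pics/scenez.png

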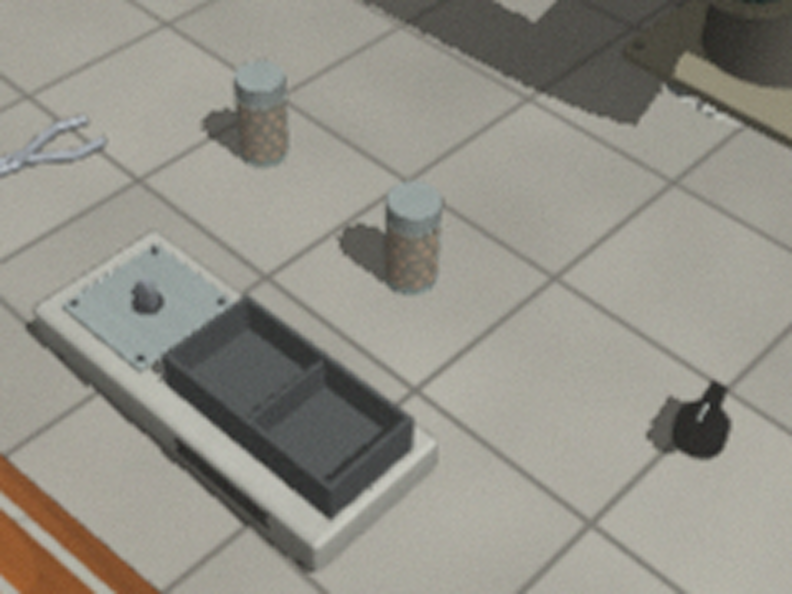

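```bash
python3 - <<'E'
from h import *
from workcell import manip
w=pickle.load(open("wrist0.pkl","rb"))
cam=-w["R"].T@w["t"]; T=np.array([.208,-.589,.231]); R=Ro.from_rotvec(manip.read_orientation()).as_matrix()
print("cam in tool",R.T@(cam-T),"\n",R.T@w["R"].T, "\n",R)
manip.PlanningError
# yaw ~ jaws along world x for shaker: tool y = ±x
for yaw in (np.pi/2-.08,-np.pi/2-.08,0,np.pi):
  for p in ([.50,-.08,.33],[.459,-.038,.036],[.442,-.237,.036],[.65,-.12,.1]):
    q=manip.ik(p,down(yaw)); print(yaw,p,None if q is None else np.round(q,2))
E
```

```text
cam in tool [ 0.07809401  0.00019975 -0.14212782] 
 [[ 7.69879062e-04 -9.51748349e-01 -3.06878620e-01]
 [ 9.99999678e-01  6.63001365e-04  4.52518846e-04]
 [-2.27223120e-04 -3.06878870e-01  9.51748553e-01]] 
 [[ 9.42833325e-01  3.33264415e-01 -3.88822287e-04]
 [ 3.33264585e-01 -9.42831839e-01  1.68494191e-03]
 [ 1.94937148e-04 -1.71820008e-03 -9.99998505e-01]]
1.4907963267948965 [0.5, -0.08, 0.33] [-0.29  0.03 -0.11  1.43  0.    1.36]
1.4907963267948965 [0.459, -0.038, 0.036] [-0.22  0.19 -0.61  0.78  0.    1.43]
1.4907963267948965 [0.442, -0.237, 0.036] [-0.62  0.25 -0.52  0.8   0.    1.03]
1.4907963267948965 [0.65, -0.12, 0.1] [-0.28  0.43 -0.1   1.04  0.    1.37]
-1.6507963267948966 [0.5, -0.08, 0.33] [-0.29  0.03 -0.11  1.43 -0.   -1.78]
-1.6507963267948966 [0.459, -0.038, 0.036] [-0.22  0.19 -0.61  0.78 -0.   -1.71]
-1.6507963267948966 [0.442, -0.237, 0.036] [-0.62  0.25 -0.52  0.8  -0.   -2.11]
-1.6507963267948966 [0.65, -0.12, 0.1] [-0.28  0.43 -0.1   1.04 -0.   -1.77]
0 [0.5, -0.08, 0.33] [-0.29  0.03 -0.11  1.43  0.    2.86]
0 [0.459, -0.038, 0.036] [-0.22  0.19 -0.61  0.78  0.    2.92]
0 [0.442, -0.237, 0.036] [-0.62  0.25 -0.52  0.8   0.    2.52]
0 [0.65, -0.12, 0.1] [-0.28  0.43 -0.1   1.04  0.    2.86]
3.141592653589793 [0.5, -0.08, 0.33] [-0.29  0.03 -0.11  1.43  0.   -0.29]
3.141592653589793 [0.459, -0.038, 0.036] [-0.22  0.19 -0.61  0.78  0.   -0.22]
3.141592653589793 [0.442, -0.237, 0.036] [-0.62  0.25 -0.52  0.8   0.   -0.62]
3.141592653589793 [0.65, -0.12, 0.1] [-0.28  0.43 -0.1   1.04  0.   -0.28]
```

```bash
python3 - <<'E'
from h import *
from workcell import manip
manip.reach([.57,-.09,.36],down(np.pi/2-.08))
c=snap(manip,"wrist","w1",None,1.55)
print(manip.read_time())
E
```

```text
2.45
```

View pics/w1.png

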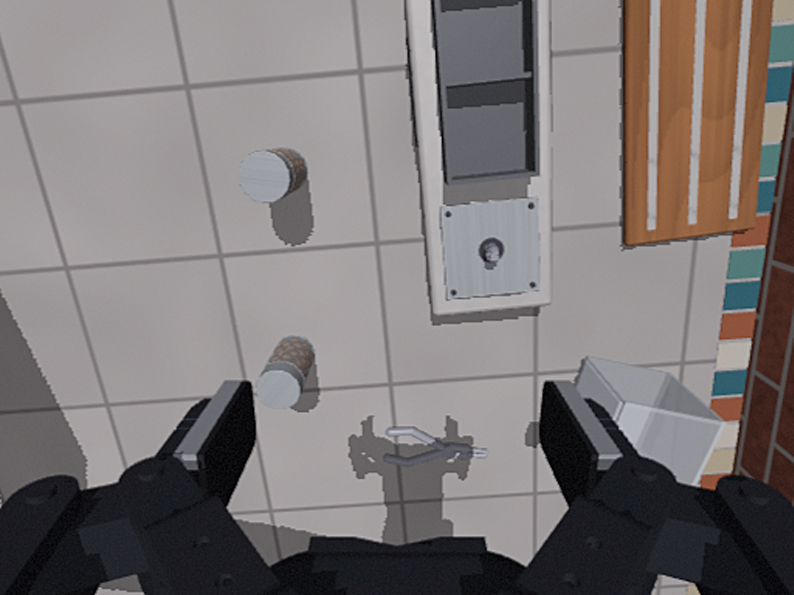

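The wrist view (×1.55) shows the jar lids at (265,176) and (281,384). The panel screws are at (449,213), (531,207), (533,285) and (454,292), and the spindle is at (491,250). The base corners are at (434,316) and (550,305).

```bash
python3 - <<'E'
from h import *
c=pickle.load(open("w1.pkl","rb"));t=pickle.load(open("top0.pkl","rb"))
k=1.55
def g(n,u,v,z): print(n,p2w(c,(u+.5)/k-.5,(v+.5)/k-.5,z).round(4))
g("jar1",265,176,.085);g("jar2",281,384,.085)
for a in [(449,213),(531,207),(533,285),(454,292)]: g("screw",*a,.051)
g("sp",491,248,.072)
g("corner",434,316,.045);g("corner",550,305,.045);g("divR",531,74,.075);g("divL",446,86,.075)
g("trayR",537,172,.079);g("trayL",446,183,.079)
k=2.6
def g2(n,u,v,z): print("top",n,p2w(t,(u+.5)/k-.5+80,(v+.5)/k-.5+120,z).round(4))
g2("jar1",482,303,.085);g2("jar2",689,303,.085)
for a in [(321,94),(595,62),(607,165),(329,197)]: g2("basecorner",*a,.045)
g2("sp",544,110,.072); g2("knobskirt",233,363,.02)
save(c["image"][:,:,::-1],"w1z",(270,0,360,210),3)
save(c["image"][:,:,::-1],"w1s",(280,125,355,200),8)
E
```

```text
jar1 [ 0.4635 -0.0402  0.085 ]
jar2 [ 0.4472 -0.2326  0.085 ]
screw [ 0.617  -0.0888  0.051 ]
screw [ 0.6919 -0.0894  0.051 ]
screw [ 0.694  -0.1644  0.051 ]
screw [ 0.6182 -0.1654  0.051 ]
sp [ 0.651  -0.1196  0.072 ]
corner [ 0.5978 -0.1908  0.045 ]
corner [ 0.7124 -0.1884  0.045 ]
divR [0.6855 0.0209 0.075 ]
divL [0.6174 0.0175 0.075 ]
trayR [ 0.6897 -0.0557  0.079 ]
trayL [ 0.6132 -0.0586  0.079 ]
top jar1 [ 0.4635 -0.0389  0.085 ]
top jar2 [ 0.4437 -0.2362  0.085 ]
top basecorner [0.7018 0.1043 0.045 ]
top basecorner [ 0.7081 -0.1864  0.045 ]
top basecorner [ 0.5957 -0.184   0.045 ]
top basecorner [0.5907 0.104  0.045 ]
top sp [ 0.6529 -0.1229  0.072 ]
top knobskirt [0.4343 0.2163 0.02  ]
```

View pics/w1z.png

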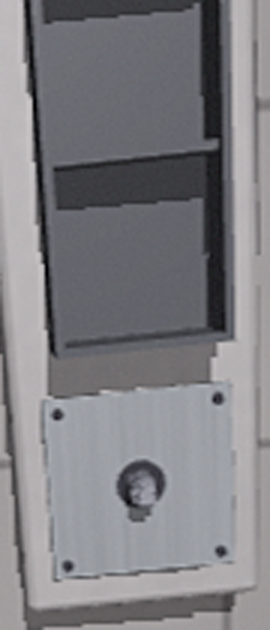

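View pics/w1s.png

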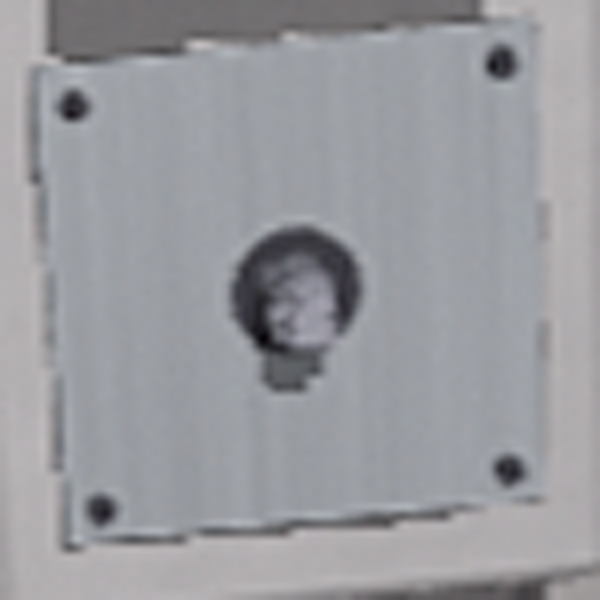

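```bash
cat > jar.py <<'E'
from h import *
from workcell import manip
Y=down(np.pi/2+.019)
def do(p,c):
    manip.reach([p[0],p[1],.14],Y)
    manip.line_to([p[0],p[1],.036],feed=.12)
    manip.set_gripper(.03,40); print("w",manip.read_width())
    manip.line_to([p[0],p[1],.17],feed=.2)
    manip.reach([c[0],c[1],.17],Y)
    print("F",manip.read_ft_force())
    manip.line_to([c[0],c[1],.100],feed=.15)
    print("stop",manip.line_to([c[0],c[1],.078],feed=.03,f_stop=5),manip.read_tool_pos(),manip.read_time())
def rel(c):
    manip.set_gripper(.085,40)
    manip.line_to([c[0],c[1],.20],feed=.2); print(manip.read_time())
E
python3 - <<'E'
from jar import *
do((.4635,-.0397),(.6517,.059))
rel((.6517,.059))
snap(manip,"scene","s1",(140,60,380,280),3)
E
```

```text
w 0.0429267602650877
F [ 0.19629812 -0.39311975 -3.06431637]
stop True [0.65186756 0.05902754 0.08555372] 7.7417
8.9583
```

View pics/s1.png

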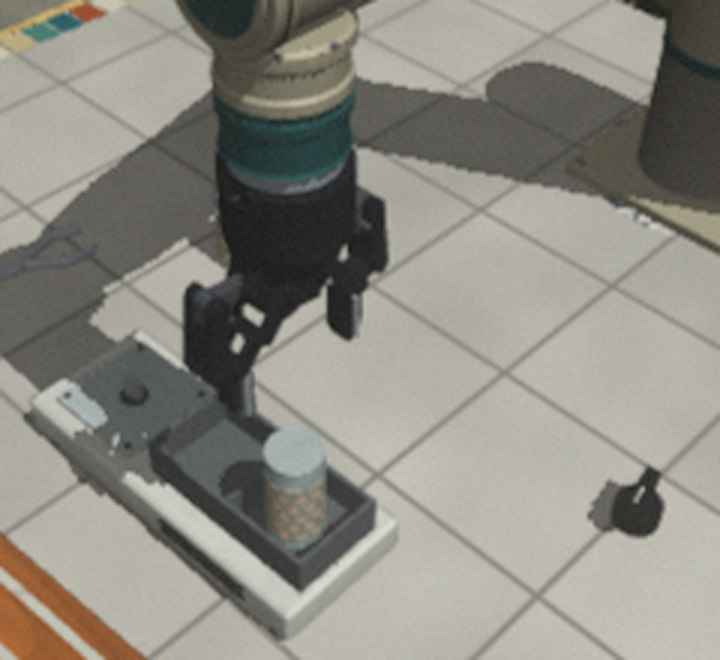

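Jar 1 is standing upright in the far cell, at about (295,490) in the crop. Now for the second jar.

```bash
python3 - <<'E'
from jar import *
do((.4458,-.2342),(.6533,-.019))
rel((.6533,-.019))
# wrist view of knob: image centre-up region at knob
manip.reach([.435,.14,.23],down(np.pi/2))
snap(manip,"wrist","w2",None,1.55)
snap(manip,"top","t2",(80,120,380,280),2.6)
print(manip.read_time())
E
```

```text
w 0.042892182215322615
F [-0.14766249 -0.09131368 -1.74729901]
stop True [ 0.65367789 -0.01893966  0.0858971 ] 14.9667
16.1833
17.3417
```

View pics/w2.png

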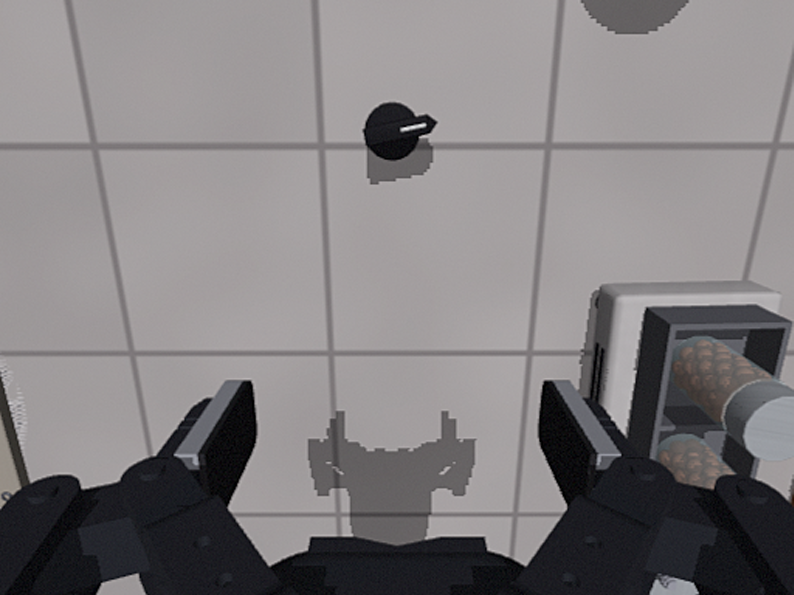

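View pics/t2.png

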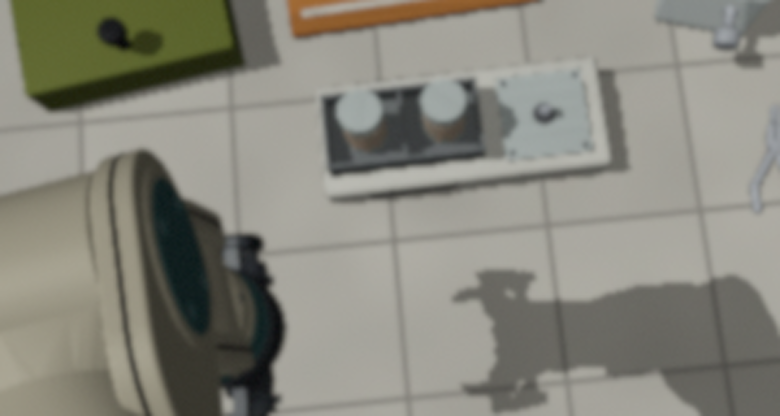

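Both jars stand upright in their cells, with lids at (360,110) and (443,103) in the top crop. In the wrist view the knob is at (393,131), with its nose toward +x at (436,124). Next I'll take close views of the spindle and the knob.

```bash
python3 - <<'E'
from h import *
from workcell import manip
c=pickle.load(open("w2.pkl","rb"));k=1.55
g=lambda u,v,z:p2w(c,(u+.5)/k-.5,(v+.5)/k-.5,z).round(4)
print("skirt",g(392,131,.02),"nose",g(437,124,.044),"line",g(401,130,.044),g(426,126,.044))
manip.reach([.655,-.127-.045,.14],down(np.pi/2+.019))
snap(manip,"wrist","w3",(156,20,356,220),4); snap(manip,"scene","s3",(140,100,380,280),3)
manip.reach([.44,.217-.045,.14],down(np.pi/2+.019))
snap(manip,"wrist","w4",(156,20,356,220),4)
print(manip.read_time())
E
```

```text
skirt [0.4322 0.2172 0.02  ] nose [0.4609 0.2215 0.044 ] line [0.4382 0.2179 0.044 ] [0.454  0.2203 0.044 ]
20.45
```

View pics/w3.png

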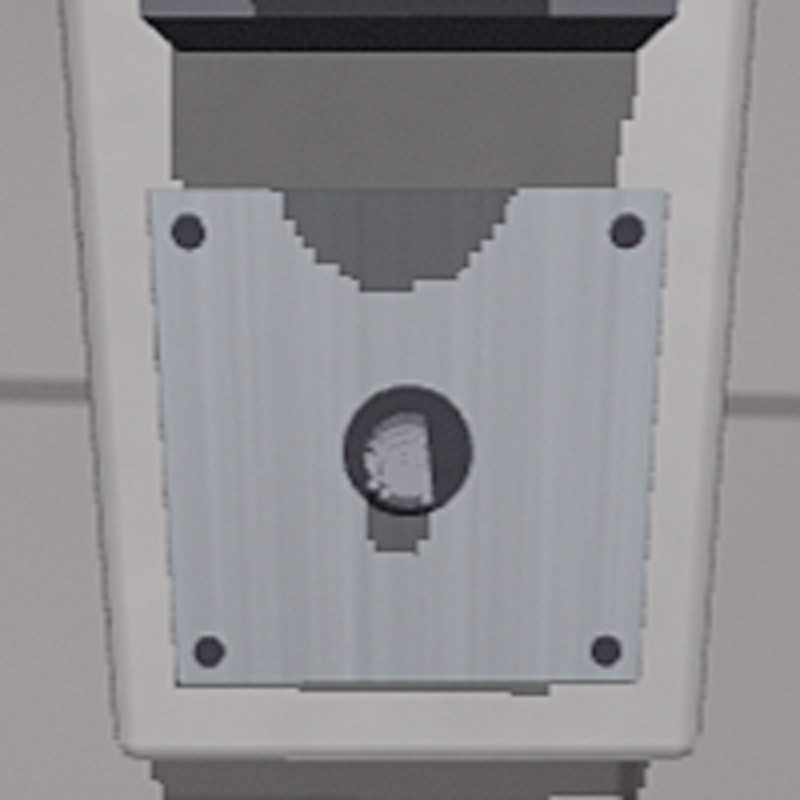

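View pics/w4.png

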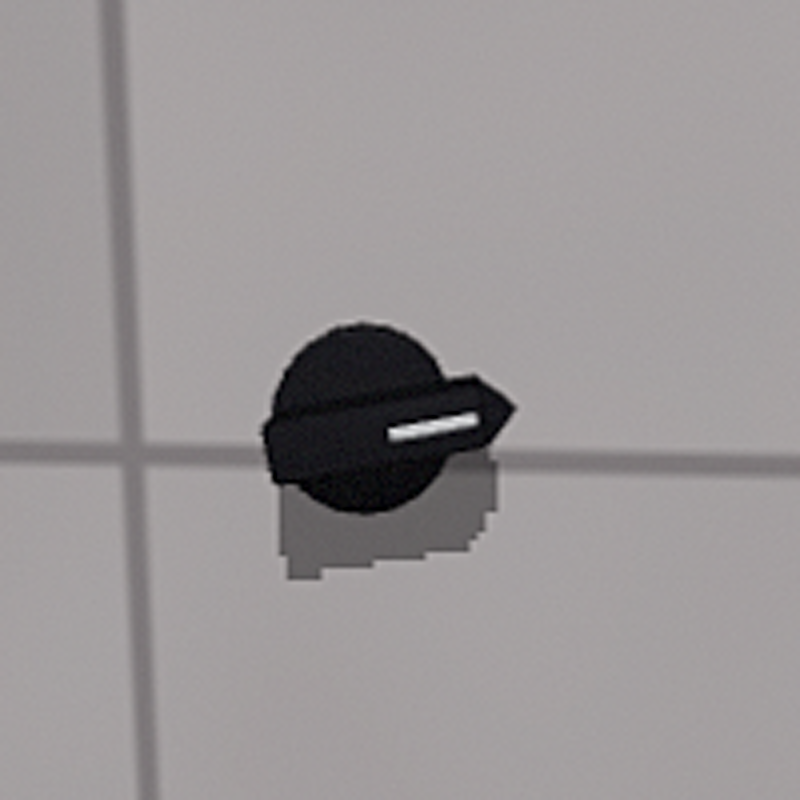

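In the w3 crop the spindle flat runs from (426,413) to (434,502), facing right (+x). In w4 the knob's skirt is centred at about (360,418), with the nose at (516,408). I'll fit the silhouettes of both.

```bash
cat > fit.py <<'E'
from h import *
from scipy.optimize import differential_evolution as DE, minimize
def dshape(r,flat,n=40):
    a=np.linspace(0,2*np.pi,n,endpoint=False); x=np.minimum(r*np.cos(a),flat); return np.c_[x,r*np.sin(a)]
def prisms_sp():
    return [(dshape(7,3.5),50,68),(dshape(6,3.5),68,70),(dshape(4.5,3.5),70,72)]
def prisms_kn():
    bar=np.array([[-18,-6],[24,-6],[30,0],[24,6],[-18,6]],float)
    return [(dshape(19,99),0,20),(bar,20,44)]
def render(c,pr,x,y,yaw,box,S,z0=0):
    m=np.zeros(((box[3]-box[1])*S,(box[2]-box[0])*S),np.uint8)
    ca,sa=np.cos(yaw),np.sin(yaw)
    for p,a,b in pr:
        q=p@np.array([[ca,sa],[-sa,ca]])/1000+[x,y]
        P=np.vstack([np.c_[q,np.full(len(q),a/1000+z0)],np.c_[q,np.full(len(q),b/1000+z0)]])
        uv=(w2p(c,P)-[box[0],box[1]]+.5)*S-.5
        h=cv2.convexHull(uv.astype(np.float32))
        cv2.fillPoly(m,[np.round(h*16).astype(np.int32)],255,shift=4)
    return m
def fit(c,mask,pr,box,S,b,z0=0,valid=None):
    mk=cv2.resize(mask[box[1]:box[3],box[0]:box[2]].astype(np.float32),None,fx=S,fy=S,interpolation=cv2.INTER_LINEAR)
    v=1 if valid is None else valid
    def cost(p):
        m=render(c,pr,*p,box,S,z0)/255.; return np.sum(np.abs(m-mk)*v)/S/S
    r=DE(cost,b,seed=1,maxiter=60,popsize=12,tol=1e-6); return r.x,r.fun,mk
E
python3 - <<'E'
from fit import *
c=pickle.load(open("w4.pkl","rb")); g=c["image"].max(2)
box=(215,90,290,160); m=(g<75)
x,f_,mk=fit(c,m,prisms_kn(),box,4,[(.42,.45),(.20,.235),(-.1,.4)]); print("knob",x.round(4),f_,m[90:160,215:290].sum())
im=cv2.resize(c["image"][90:160,215:290,::-1],None,fx=8,fy=8,interpolation=2)
r=render(c,prisms_kn(),*x,box,8); cs,_=cv2.findContours(r,0,2); cv2.drawContours(im,cs,-1,(0,0,255),1)
c=pickle.load(open("w3.pkl","rb")); box=(238,112,280,160); sub=c["image"][112:160,238:280].max(2)
print(sub[2:40:2,2:40:2])
im2=cv2.resize(c["image"][112:160,238:280,::-1],None,fx=12,fy=12,interpolation=0)[:560]
cv2.imwrite("pics/f1.png",im); cv2.imwrite("pics/f2.png",im2)
E
```

```text
knob [0.432  0.2169 0.1953] 191.361328125 1916
[[165 166 167 159 163 164 167 167 164 166 165 165 166 165 166 169 168 163
  166]
 [165 167 167 160 164 170 176 136 115 116 124 167 172 165 166 169 168 163
  167]
 [164 168 166 163 167  82  71  62  69  66  66  66  77 131 172 169 169 163
  166]
 [165 170 169 157  72  67  71  72  68  70  69  72  69  63 109 177 167 165
  165]
 [166 170 158  68  69  70  70  69  67  63  66  69  72  69  64 110 172 164
  166]
 [163 174  88  64  69  68  71 113 114 111 115  81  73  71  71  63 160 166
  166]
 [166 152  65  68  68  89 117 115 139 145 129  97  70  68  74  69  98 169
  166]
 [169 108  69  71  72 122 158 145 144 154 155 126  71  70  76  71  64 161
  164]
 [171  81  69  67 119 149 154 161 145 151 155 141  67  70  71  74  66 149
  165]
 [172  59  70  72  71 162 156 159 162 162 162 138  67  74  69  71  69 138
  165]
 [171  58  72  79 165 161 154 160 161 162 160 149  63  74  71  70  67 137
  167]
 [170 100  71  63 173 150 162 161 157 161 153 158  61  69  70  69  61 156
  166]
 [168 141  65  65 114 141 164 160 161 160 161 168  57  68  69  70  71 169
  165]
 [164 175  52  63 138 145 166 161 161 160 160 167  57  69  69  64 139 162
  166]
 [165 171 149  60  82  94 164 166 162 161 163 167  81  71  71  90 170 162
  165]
 [164 169 168 139  29  68 134  99 116 122 105 175 100  66  89 172 166 162
  165]
 [164 167 165 167  75  30  43  64  89 107  73  79  63  86 170 168 166 161
  165]
 [163 168 165 166  92 102  93  47  28  27  36  56 170 168 165 167 166 160
  164]
 [164 166 163 163  91 103 101 103 102 103 104  95 170 162 165 167 165 159
  164]]
```

View pics/f1.png

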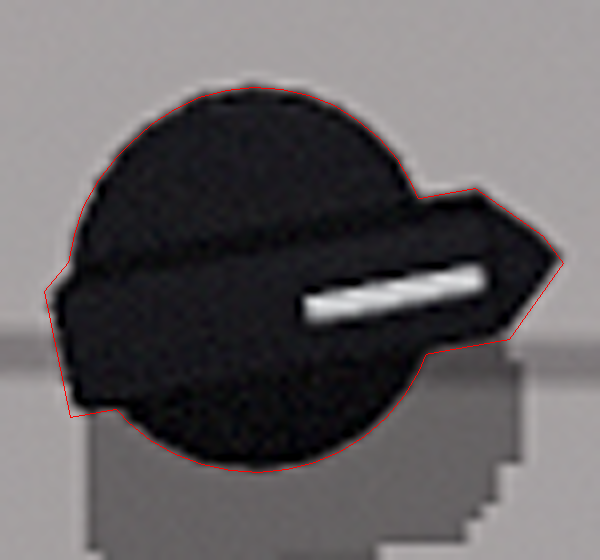

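View pics/f2.png

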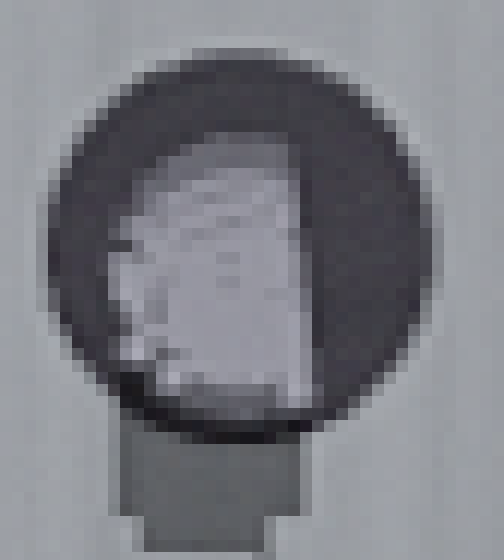

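```bash
python3 - <<'E'
from fit import *
c=pickle.load(open("w3.pkl","rb")); g=c["image"].max(2).astype(np.uint8)
box=(238,112,280,160)
yy,xx=np.mgrid[0:384,0:512]
# hole centre/radius px
hc=(238+19.6,112+20.3); inside=np.hypot(xx-hc[0],yy-hc[1])<14.6
m=(g>85)&inside
v=cv2.resize(inside[112:160,238:280].astype(np.float32),None,fx=4,fy=4)>.5
x,f_,mk=fit(c,m,prisms_sp(),box,4,[(.645,.665),(-.14,-.115),(-.5,.5)],valid=v); print("spindle",x.round(4),f_,m.sum())
for yaw in np.arange(-.3,.31,.1):
    r=minimize(lambda p:np.sum(np.abs(render(c,prisms_sp(),p[0],p[1],yaw,box,4)/255.-mk)*v)/16,x[:2],method="Nelder-Mead",options=dict(initial_simplex=[x[:2],x[:2]+[.001,0],x[:2]+[0,.001]]));print(round(yaw,2),r.fun,r.x.round(4))
im=cv2.resize(c["image"][112:160,238:280,::-1],None,fx=12,fy=12,interpolation=0)
for pr in prisms_sp():
  r=render(c,[(pr[0],pr[2],pr[2])],*x,box,12); cs,_=cv2.findContours(r,0,2); cv2.drawContours(im,cs,-1,(0,0,255),1)
cv2.imwrite("pics/f3.png",im)
print("hole",p2w(c,*hc,.05))
K=4
sc=[((u+.5)/K-.5+156,(w+.5)/K-.5+20) for u,w in [(189,231),(627,231),(606,651),(209,651)]]
S=np.array([p2w(c,*q,.051) for q in sc]);print(S.round(4),S.mean(0))
E
```

```text
spindle [ 0.6545 -0.1264  0.1227] 29.1171875 332
-0.3 54.9609375 [ 0.6544 -0.1266]
-0.2 48.052734375 [ 0.6544 -0.1265]
-0.1 41.68359375 [ 0.6544 -0.1265]
0.0 33.837890625 [ 0.6545 -0.1265]
0.1 29.544921875 [ 0.6545 -0.1263]
0.2 30.755859375 [ 0.6545 -0.1265]
0.3 37.392578125 [ 0.6546 -0.1264]
hole [ 0.65465741 -0.12651351  0.05      ]
[[ 0.616  -0.0894  0.051 ]
 [ 0.6917 -0.0878  0.051 ]
 [ 0.6934 -0.1637  0.051 ]
 [ 0.6175 -0.1653  0.051 ]] [ 0.65462403 -0.12652762  0.051     ]
```

View pics/f3.png

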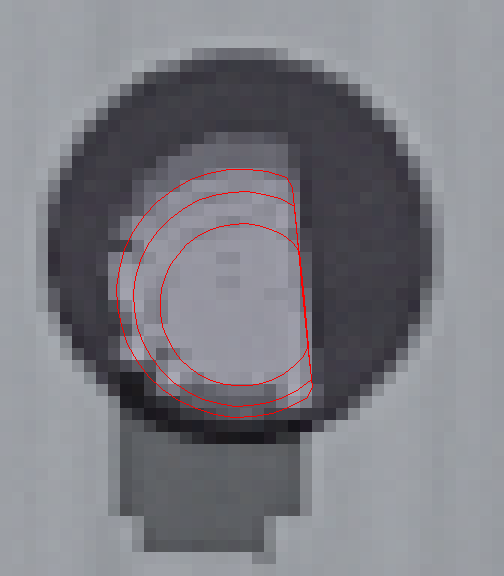

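The fits agree: knob at (.432,.2169) with yaw .195, spindle at (.6546,-.1265) with yaw about .13, matching the screw and hole centres. Next I'll grasp the knob and check it in hand.

```bash
python3 - <<'E'
from fit import *
from workcell import manip
O=down(np.pi+.1953)
manip.reach([.432,.2169,.12],O)
manip.line_to([.432,.2169,.0225],feed=.1)
manip.set_gripper(.0,80); print("w",manip.read_width(),manip.read_tool_pos(),Ro.from_rotvec(manip.read_orientation()).as_euler('zyx'))
manip.line_to([.432,.2169,.20],feed=.2)
print(manip.read_ft_force(),manip.read_tool_pos(),manip.read_time())
manip.reach([.6546,-.1265,.20],down(np.pi+.13))
print(manip.read_tool_pos(),manip.read_joints())
snap(manip,"wrist","w5",None,1.55)
snap(manip,"scene","s5",(140,60,380,280),3)
print(manip.read_time())
E
```

```text
w 0.010226966610951023 [0.43238737 0.21702757 0.02278702] [ 2.94632198e+00  7.05628221e-04 -3.14134662e+00]
[-0.26613336  0.55511064 -0.64036707] [0.43093672 0.21651655 0.19859602] 24.75
[ 0.65421564 -0.12511954  0.19997713] [-2.86198939e-01  3.65439952e-01  2.86963452e-02  1.23476826e+00
  5.49548796e-04 -4.17632105e-01]
26.3667
```

View pics/w5.png

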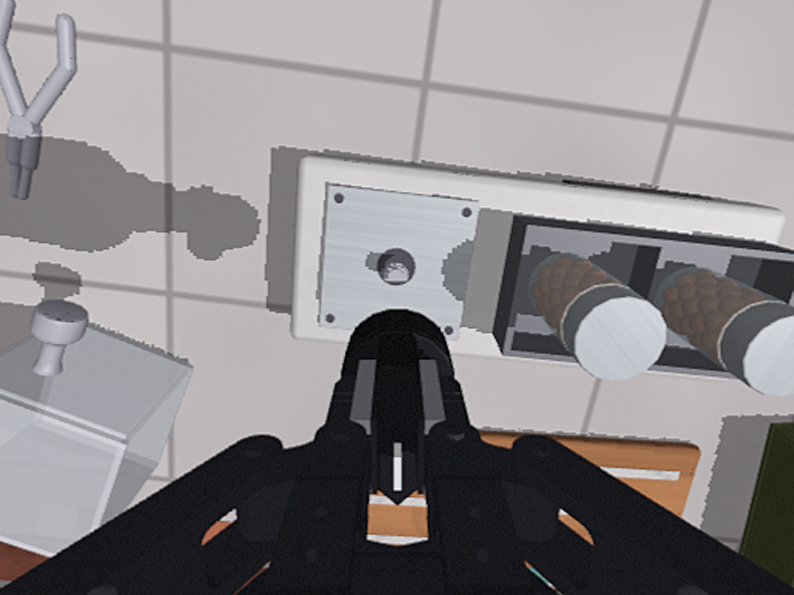

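View pics/s5.png

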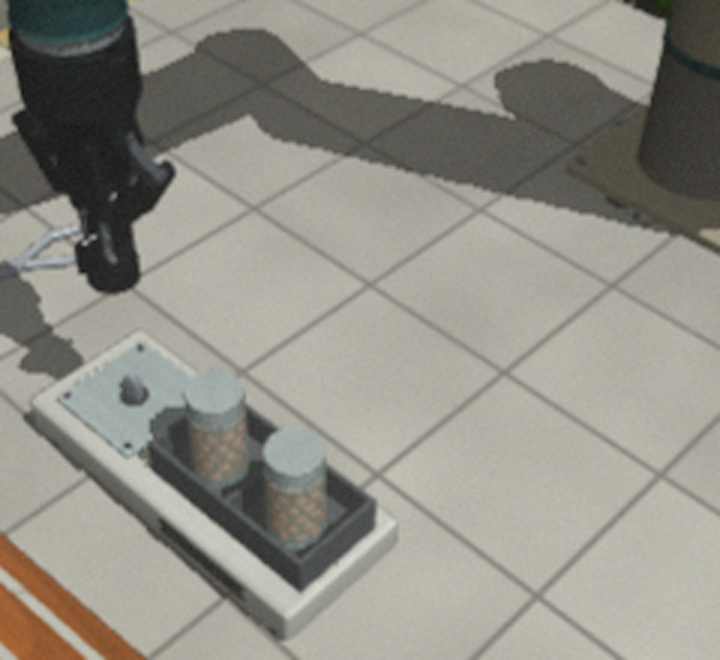

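The knob is held level with its nose away from the camera. The spindle at (396,264) lines up with the knob column (398), and the pliers and jars are undisturbed. I'll use this view to estimate the camera bias.

```bash
python3 - <<'E'
from fit import *
from workcell import manip
c=pickle.load(open("w5.pkl","rb"));k=1.55
S=np.array([p2w(c,(u+.5)/k-.5,(v+.5)/k-.5,.051) for u,v in [(339,198),(467,212),(449,330),(330,318)]]);print(S.round(4),S.mean(0))
m5=S.mean(0)[:2]; m3=np.array([.6546,-.1265])
def R2(a): return np.array([[np.cos(a),-np.sin(a)],[np.sin(a),np.cos(a)]])
F=np.diag([1,-1]) # tool y = flipped
A=np.block([[np.eye(2),R2(np.pi/2+.019)@F],[np.eye(2),R2(np.pi+.13)@F]])
s=np.linalg.solve(A,np.r_[m3,m5]); print("true",s[:2],"bias tool",s[2:])
manip.pause(.3); print(manip.read_tool_pos(),Ro.from_rotvec(manip.read_orientation()).as_matrix().round(4))
# lateral position of knob bar/skirt in tool
c=manip.read_camera("wrist");cam=-c["R"].T@c["t"]
T=Ro.from_rotvec(manip.read_orientation()).as_matrix()
z=manip.read_tool_pos()[2]
for u,v,h in [(397,445,.0215),(397,490,.0215),(397,312,-.0025)]:
    X=p2w(c,(u+.5)/k-.5,(v+.5)/k-.5,z+h); print(T.T@(X-manip.read_tool_pos()))
save(c["image"][:,:,::-1],"w6",(206,160,306,340),3.3)
E
```

```text
[[ 0.6174 -0.1651  0.051 ]
 [ 0.6156 -0.0892  0.051 ]
 [ 0.6913 -0.0874  0.051 ]
 [ 0.6932 -0.1635  0.051 ]] [ 0.65435232 -0.12631382  0.051     ]
true [ 0.65439287 -0.12651771] bias tool [1.37749304e-05 2.07426069e-04]
[ 0.65457561 -0.1259436   0.20017139] [[-9.915e-01 -1.303e-01  2.000e-04]
 [-1.303e-01  9.915e-01 -0.000e+00]
 [-2.000e-04 -0.000e+00 -1.000e+00]]
[-0.00697883 -0.00052529 -0.02149946]
[-0.02264425 -0.00051171 -0.02149829]
[ 0.02491475 -0.00057442  0.00249818]
```

View pics/w6.png

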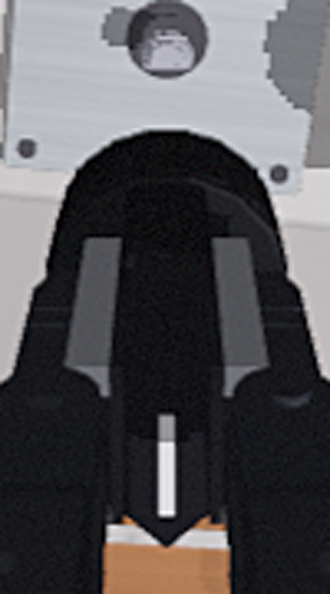

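```bash
python3 - <<'E'
from fit import *
from workcell import manip
from scipy.optimize import least_squares
c=manip.read_camera("wrist");g=c["image"].max(2).astype(float)
T=Ro.from_rotvec(manip.read_orientation()).as_matrix();p=np.array(manip.read_tool_pos()); print(p)
for h in (-.0225,):
  pts=[]
  for u in range(232,283,2):
    col=g[:,u]; r=[r for r in range(190,235) if col[r]>55>=col[r+1]]
    if not r: continue
    r=r[0]; v=r+(col[r]-55)/(col[r]-col[r+1]); pts.append((T.T@(p2w(c,u,v,p[2]+h)-p))[:2])
  P=np.array(pts); 
  r=least_squares(lambda q:np.hypot(P[:,0]-q[0],P[:,1]-q[1])-.019,[0,0],loss="soft_l1",f_scale=.0003); print(r.x,(r.fun*1e3).round(2))
  r=least_squares(lambda q:np.hypot(P[:,0]-q[0],P[:,1]-q[1])-q[2],[0,0,.019],loss="soft_l1",f_scale=.0003); print("free",r.x)
E
```

```text
[ 0.65459504 -0.12625647  0.20009301]
[-0.00049512 -0.00058299] [ 0.11 -0.05 -0.11 -0.09  0.21  0.01 -0.08 -0.   -0.06  0.06  0.07 -0.03
 -0.06 -0.03  0.06  0.21 -0.09 -0.13 -0.07  0.11  0.21 -0.03 -0.12 -0.03
  0.    0.03]
free [-0.0004892  -0.00058268  0.01899465]
```

```bash
python3 - <<'E'
from fit import *
from workcell import manip
x,y=.6539,-.1259
manip.line_to([x,y,.105],feed=.1); manip.pause(.4)
print(manip.read_tool_pos(),manip.read_ft_force())
print(manip.line_to([x,y,.081],feed=.02,f_stop=5),manip.read_tool_pos(),manip.read_ft_force(),manip.read_torque(),manip.read_time())
snap(manip,"scene","s7",(140,60,380,280),3)
E
```

```text
[ 0.65404813 -0.12591776  0.10527864] [ 0.4531357  -0.30233316 -0.38521966]
False [ 0.6540496  -0.12595134  0.08121429] [-0.23711908  0.67985175 -0.37050847] [-0.06252697  0.00550765 -0.02403498] 29.6167
```

View pics/s7.png

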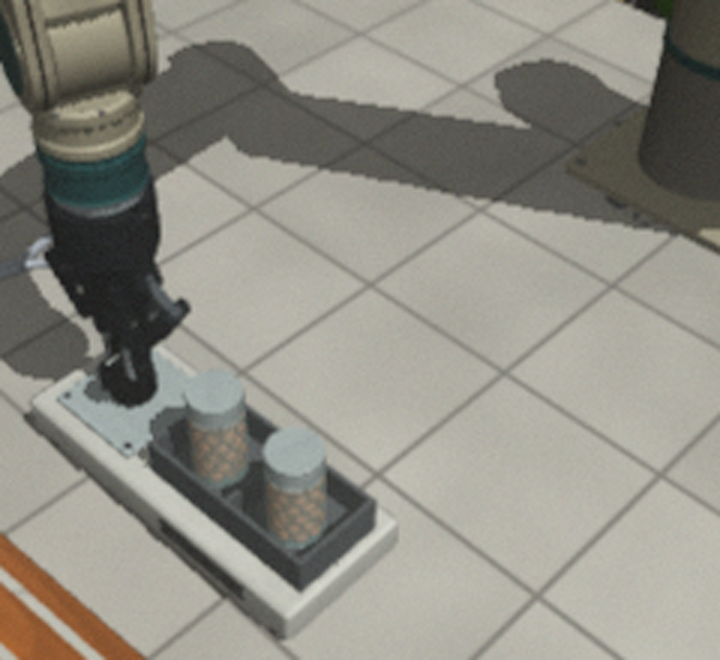

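The knob slid onto the spindle freely, with about 13 mm engaged and only noise-level force. Now I'll press it home in steps.

```bash
python3 - <<'E'
from fit import *
from workcell import manip
x,y=.6539,-.1259
manip.set_gripper(0,110)
f0=manip.read_ft_force()
for z in np.arange(.080,.0689,-.001):
    manip.line_to([x,y,z],feed=.02); manip.pause(.15)
    F=manip.read_ft_force(); print(round(z,4),np.round(manip.read_tool_pos(),4),np.round(F,1),manip.read_width().__round__(4))
    if F[2]>24: break
print(manip.read_torque(),manip.read_time())
snap(manip,"scene","s8",(150,140,250,220),7); snap(manip,"wrist","w8",None,1.55)
E
```

```text
0.08 [ 0.6539 -0.1259  0.08  ] [-0.1  0.6 -0.5] 0.0098
0.079 [ 0.6538 -0.1259  0.079 ] [ 0.1  0.5 -0.4] 0.0097
0.078 [ 0.6539 -0.1259  0.0784] [-1.7  0.   2.8] 0.0094
0.077 [ 0.654  -0.1259  0.0772] [-0.9  1.7  4.2] 0.009
0.076 [ 0.6541 -0.1259  0.0764] [-2.2  1.   5.5] 0.0096
0.075 [ 0.654  -0.1259  0.0755] [-2.2  0.8  6.8] 0.0093
0.074 [ 0.6541 -0.126   0.0749] [-2.   0.4  7.1] 0.0094
0.073 [ 0.6541 -0.126   0.074 ] [-3.1  1.8  9.3] 0.0097
0.072 [ 0.6541 -0.126   0.0737] [-4.1  0.5 11.1] 0.0095
0.071 [ 0.6542 -0.126   0.0736] [-4.7  2.8 16.1] 0.0095
0.07 [ 0.6543 -0.126   0.0735] [-7.3  1.4 18.9] 0.0096
0.069 [ 0.6544 -0.126   0.0734] [-8.2  2.  22.4] 0.0098
[ 0.53612284  1.90358864 -0.02298982] 34.6833
```

View pics/s8.png

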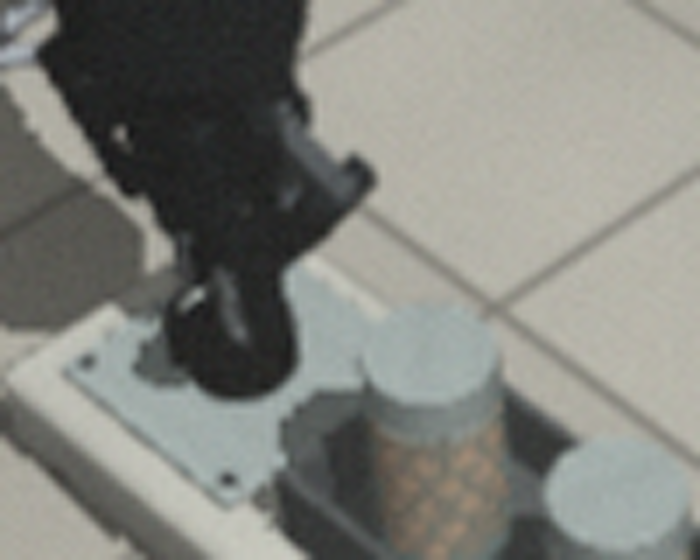

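View pics/w8.png

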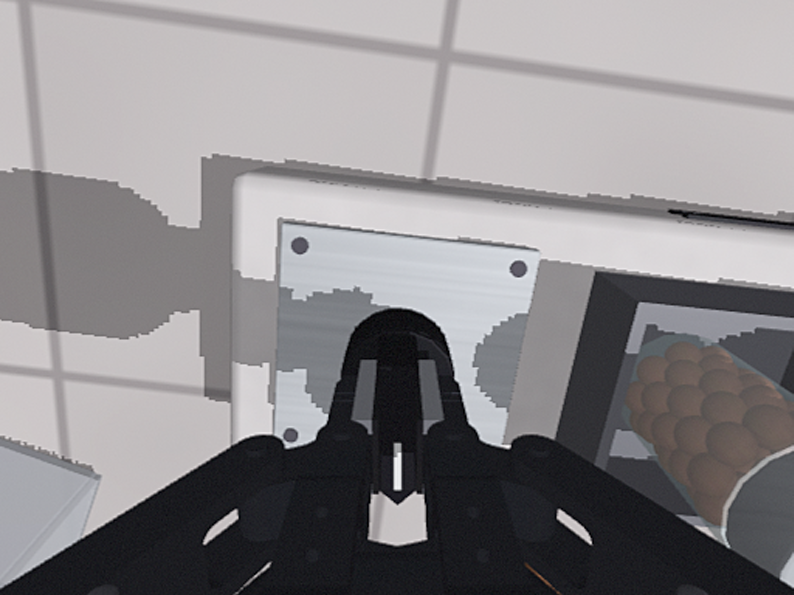

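The knob met the spring at TCP z 0.0784 and hit the hard stop at 0.0735, which is the full 5 mm. At the stop the force climbs past the 10 N needed. The picture shows the knob unslipped, with the skirt edge still at row ~309. I'll check that the press holds, then hand in.

```bash
python3 - <<'E'
from fit import *
from workcell import manip
manip.pause(1.0)
print(manip.read_tool_pos(),manip.read_ft_force(),manip.read_width(),manip.read_time())
snap(manip,"top","t9",(80,120,380,280),2.6)
manip.close_job()
E
```

```text
[ 0.65436989 -0.12600165  0.07334816] [-8.42947316  1.72613407 22.7379138 ] 0.009950517137834727 35.7833
the job is handed in; nothing more can be done
```

View pics/t9.png

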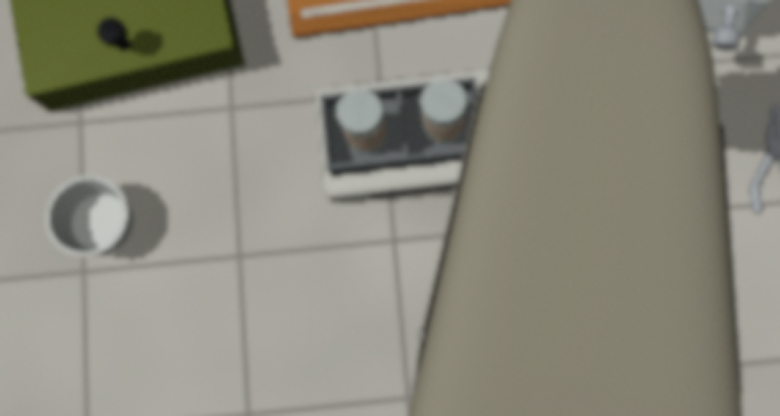

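The job is done and handed in at 35.8 s of the 72 s allowed. Both jars stand upright and released, one in each cell. The knob was turned about 0.07 rad to match the spindle and pushed fully home, and the gripper is still on it and pressing.

**Knob:** it slid onto the spindle with no noticeable resistance and met the spring at TCP height 78.4 mm. It reached a hard stop at 73.5 mm, which is the full 5 mm of travel. After a one-second hold it was still at 73.3 mm, pressing with about 23 N against the 10 N needed. I had no direct reading of the spindle's travel, so this rests on heights and forces.

**Bystanders:** the last top view shows the jars upright (lids at (360,110) and (443,103)) and the ramekin in its original place. The arm hid the spindle and most of the pliers in that picture. The visible handle is where it was, and I never worked near them.

**Disagreements:** there is a steady sideways force of about 8 N on the pressed knob. The finger gap also reads about 10 mm on the 12 mm grip bar. Neither showed any sign of slipping.

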